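Clamp a housing in the cam-locked screwdriving nest

TASK

Clamp the black housing in the screwdriving nest, ready for its screws: swing the cam lever all the way forward so that the eccentric is at its low point and frees the slide, push the slide fully home so that its sprung pad holds the housing against the end stop, then swing the cam lever all the way back to lock the slide there. Do it all by pushing with the fingertips; do not touch or lift the housing itself (the slide moves it), and leave the other things on the bench where they are.

Things in the scene. Friction and masses are not known exactly. Their poses are not given: they have to be found in the camera images.
- nest: Fixture fixed to the bench: aluminium base plate (x -105 to 170, y -56 to 89, top z 12 mm), steel slide along its middle line. Origin: on the bench under the slide's middle line, beside the cam. x = FORWARD, the way the slide is pushed, to the end stop; y = left seen along x, the cam's side; z up. Guide strips: y +-16 to +-27, x -95 to 22, top z 26. Nothing is higher than the lever knob, z 82.
- stop_face (a point): Centre of the end stop's face, at nest (140, 0, 25) mm, axes as nest; the face is 64 mm wide (y), its top at z 38. With the housing home its front end touches it. White rails (inner faces y +-32, x 62 to 142, top z 25) guide the housing on both sides.
- cam_axis (a point): Upright axis of the cam and lever, at nest (0, 48, 42) mm; axes as nest. The cam is an eccentric steel disc, 40 mm diameter, 8 mm off-centre, z 29 to 41. With the slide home and the lug past it, its high point turns in behind the lug, locks it, and takes up the last few mm of slide travel if they are missing.
- cam_lever (a joint): Cam angle, rad, a stop at each end. 0 = locked: lever points backward (nest -x), high point across the lug's path. Grows clockwise seen from above: the lever sweeps over the side away from the slide (nest +y at 1.57) to forward (nest +x) at 3.14 = low point; the lug passes only from about 2.6 on. Stays where left. Turning takes 0.1 N m (1.5 N at the knob), up to 0.25 while it wedges the slide.
- lever_knob (a point): Middle (z 66) of the upright black cylindrical knob at the lever's end: 16 mm diameter, z 42 to 82, 70 mm from the cam axis. The lever bar is 12 mm wide, z 42 to 50. The point turns with the lever: its -x points from axis to knob. A fingertip pushing the knob's side at z 52 to 80 mm is above all other parts but the slide's push plate.
- clamp_slide (a joint): Slide travel, m, 0 (drawn back) to 0.067 (its end), growing forward (nest +x). Friction about 6 N: it stays where left; 1 to 5 N more over the last 4 mm as the sprung pad is pressed in. With the cam locked its lug meets the disc at about 0.014 and goes no further. From 0.0635 the pad bears on a housing that is against the end stop.
- push_face (a point): Centre of the rear face (facing nest -x) of the upright steel push plate at the back of the slide, where it is pushed: plate 44 mm wide (y), 10 mm thick, z 13 to 75 mm; this point at z 55, nest x = -116.5 mm + slide travel, y = 0. Axes as nest.
- lug (a point): Front face, middle of the free end, of the steel cross lug on top of the slide that the cam blocks: lug 14 mm long (x), reaching from y -15 to y 34 mm, z 29 to 41; at nest x = -33 mm + slide travel. Axes as nest.
- spring_pad (a joint): Compression of the black rubber-faced sprung pad (40 x 20 mm) on the slide's front end, m: 0 = free, up to 0.004; about 0.002 to 0.0035 with the slide home on a housing that is against the end stop.
- housing: The black plastic electronics housing lying in the nest: 90 (x) x 60 (y) x 28 mm (z), about 160 g, four screw holes on top; origin at the centre of its underside, which is at z 12 mm. x runs along the nest. It starts 4 to 20 mm short of the end stop; home it lies at nest x = 95 mm.
- spare_housing: Bystander: an equal black housing 90 x 60 x 28 mm lying on the bench beside the nest; origin at the centre of its underside.
- screw_dish: Bystander: white round dish of screws, 72 mm diameter, 24 mm high, on the bench beside the nest; origin at the centre of its underside.
- glue_bottle: Bystander: small white bottle standing on the bench, 36 mm diameter, 95 mm high, on the cam's side of the nest but clear of the lever; origin at the centre of its underside.

How it is judged:
On the way, in this order (a step that is already met when the one before it is completed fails the run):
1. the cam is turned to its low point (over 2.7 rad) while the slide is still drawn back (value of joint cam_lever above 2.7 rad and value of joint clamp_slide below 0.016 m), for 0.1 s.
2. the slide is pushed forward past the cam (over 60 mm) with the cam still at its low point (value of joint clamp_slide above 0.06 m and value of joint cam_lever above 2.5 rad), for 0.1 s.
At the end, for the whole second after the job is handed in: Cam lever within 0.2 rad of its locked stop, slide home (over 64 mm), sprung pad pressed in over 1 mm, housing flat on the base plate, at rest, within 2 mm of the end stop; spare housing, screw dish and bottle within 20 mm of where they stood (value of joint cam_lever below 0.2 rad and value of joint clamp_slide above 0.064 m and value of joint spring_pad above 0.001 m and x of housing in the frame of nest between 0.093 and 0.097 m and height (world z) of housing below 0.016 m and angle between housing's own z axis and vertical below 0.06 rad and linear speed of housing below 0.01 m/s and distance of each of screw_dish, spare_housing, glue_bottle from where it was at the start of the episode below 0.02 m); the robot touches nothing.
It fails at once if the housing is touched by the fingers or the arm (over 1 N) (contact force between any of the fingers, the arm and housing above 1 N).
It fails at once if the housing is lifted or tipped (height (world z) of housing above 0.022 m or angle between housing's own z axis and vertical above 0.2 rad).
It fails at once if a bystander is displaced by more than 20 mm (distance of any of screw_dish, spare_housing, glue_bottle from where it was at the start of the episode above 0.02 m).
It also fails if it takes over 72 s, if anything falls off the work surface, if the arm or the gripper's body presses on something with over 40 N, if the wrist force passes 120 N, or if a joint passes its speed limit or range.

ROBOT

A 7-joint arm with a two-finger parallel gripper is mounted at the origin on the work surface. World frame = base frame: x ahead of the robot, y to its left, z up, the work surface at z = 0. Lengths are in m, angles in rad, forces in N, time in s.
With the tool pointing down it reaches from about 0.425 to 0.875 m from the base axis. Payload 8.4 kg.
Tool frame: the origin (TCP) lies where the fingers leave the gripper's body, on its centre line; the fingertips stand 73 mm ahead of it and the grasp point (between the pads) lies 54 mm ahead of it; z points along the fingers, y is the line along which they close (so a half turn about z gives the same grasp; the last joint's range is limited). The gripper opens to 85 mm and grips with 20 to 120 N. Pads are 22 mm wide; open, the fingers measure 114 mm over their backs; the gripper's body (76 mm by 85 mm) begins 54 mm behind the grasp point. The pads swing forward as they close: fully open they stand 13 mm farther back than shut.
Start: joints at [1.01, 0.333, 0.04, 1.465, -0.013, 1.343, -0.059], TCP at [0.29, -0.582, 0.304] pointing down, gripper open.
Joint ranges: [-2.58, 2.58], [-0.38, 2.09], [-1.3, 1.39], [0.25, 2.4], [-1.5, 4.64], [0.08, 2.09], [-2.65, 2.65]. Speed limits (rad/s): [2.22, 2.22, 2.79, 2.79, 3.14, 3.14, 3.14].

INTERFACE

Orientations are given as a unit quaternion [w, x, y, z].
In Python, from rig import arm, cams, ticket gives the robot as it stands (arm), with the cameras (cams) and the job (ticket).
- The arm moves only by the shell command python3 nudge.py 'ROWS' [FORCE]. ROWS is a JSON list of rows, 1 to 10 of them, each of 7 numbers: the opening from 0.0 (shut) to 1.0 (fully open), then dx, dy, dz in m, then a rotation vector rx, ry, rz in rad; each row shifts and turns the commanded pose from where the row before left it, along the tool's axes as they then stand; what a row does not reach is not made up. A row lasts 1/10 s, in which the tool goes at most 0.05 m and 0.15 rad, less where a joint would pass 70% of its speed; a pose out of reach is approached as far as the arm can. The fingers move at their own pace and stop on an object; FORCE is the grip in N (left out, the last holds). Time passes only in rows, so rows that do not move let the fingers close. It prints the time, the measured TCP pose, the force, the opening and the grip force at its end. Input that does not fit is refused with a message, and nothing moves.
- arm.get_obs(): the state, without advancing time (a new reading comes with each control period).
- cams.capture(name): name is "scene" or "top"; returns the picture (384x512x3 uint8, red, green, blue); there is no depth.
- cams.camera_params(name): a dict with "mtx" (3x3 intrinsics, pixels), "R" (3x3) and "t" (3): a world point X has camera coordinates R X + t. Camera axes: x right, y down, z forward; pixel columns grow to the right and rows downward; lengths in m; the calibration is good to about 2 mm. A picture is of the moment at which its call begins. camera_params takes no time and is no camera call.
- ticket.close_job(): hands the job in; it is judged then, once.
The state is a dict: "time": time; "joint_pos": joint angles; "qvel": joint speeds; "effort": joint torques, N m; "position": TCP position; "tcp_rot": TCP orientation; "force": force on the tool from outside, world axes, zero at the start; "moment": the same for the moment, N m; "gripper_width": opening from 0.0 (shut) to 1.0 (fully open); "grip_force": force on a finger pad.
Only numpy, scipy, OpenCV 4.12 (cv2) and the standard library are available. Lean on these libraries where they do the work, as an engineer would, in place of code of your own. Each camera call takes 0.05 s, during which the arm holds its last target. There are 200 camera calls.

## Working session

There is one attempt and no reset: what is moved stays moved. The work goes in short steps, Python scripts to look and compute and a shell command to move; the robot and the scene stay as the last step left them, time stands still between calls to the robot, and variables do not carry over. Pictures are saved under pics/ and viewed, at most 10 in all, crops included, and the job is handed in when it is done.

```bash
ls; mkdir -p pics; python3 - <<'E'
from rig import arm, cams, ticket
import cv2
for n in("scene","top"):
    cv2.imwrite(f"pics/{n}0.png",cams.capture(n)[:,:,::-1]); p=cams.camera_params(n); print(n,p)
o=arm.get_obs();print(o["time"],o["position"],o["tcp_rot"],o["force"])
E
```

```text
nudge.py
pics
rig.py
scene {'mtx': array([[471.69639124,   0.        , 259.84817183],
       [  0.        , 471.69639124, 198.7950393 ],
       [  0.        ,   0.        ,   1.        ]]), 'R': array([[ 0.12500503,  0.99203539,  0.01547656],
       [ 0.76382009, -0.08626905, -0.6396378 ],
       [-0.63320819,  0.09177925, -0.76852063]]), 't': array([-0.09641294, -0.38579185,  1.21638845])}
top {'mtx': array([[367.12003395,   0.        , 259.02860063],
       [  0.        , 367.12003395, 196.7977133 ],
       [  0.        ,   0.        ,   1.        ]]), 'R': array([[ 0.02032591, -0.99939005,  0.02839701],
       [-0.98030605, -0.02550217, -0.19583075],
       [ 0.19643549, -0.02385732, -0.98022647]]), 't': array([0.00538049, 0.57005751, 0.72035008])}
0.1 [ 0.28946194 -0.58165167  0.30312914] [-6.88885641e-04  9.73466537e-01  2.28828279e-01 -2.11548445e-04] [ 0.40442885 -0.04098014  0.39979748]
```

View pics/scene0.png

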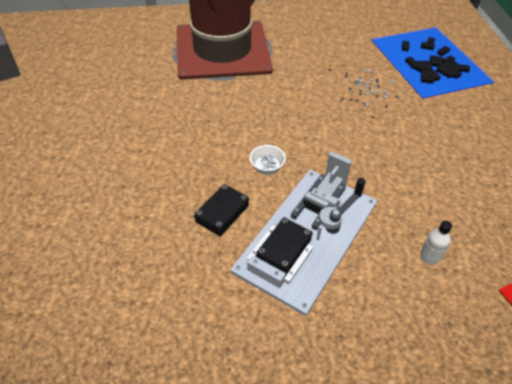

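View pics/top0.png

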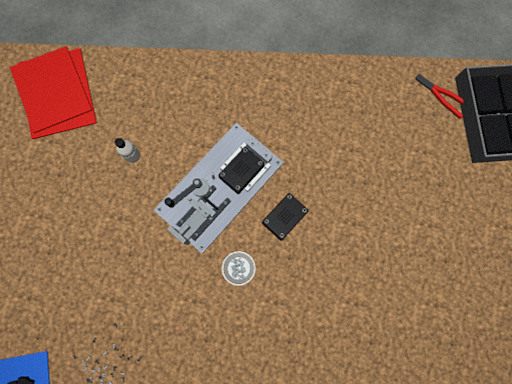

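The top view shows the nest plate with corners at about (237,124) front-left, (284,162) front-right, (202,252) back-right and (155,208) back-left. The knob is at (169,202), and the bottle at (127,150) stands clear of the lever. In the scene view the plate corners are about (234,268), (306,306), (376,203) and (313,172), with the knob at (360,186). Next I'll refine the corners and fit the nest pose.

```bash
cat > h.py <<'E'
import numpy as np, cv2
from rig import arm, cams, ticket
def ray(n,uv,z):
    p=cams.camera_params(n);R,t=p["R"],p["t"];c=-R.T@t
    d=R.T@np.linalg.solve(p["mtx"],[*uv,1]);return c+d*(z-c[2])/d[2]
def proj(n,X):
    p=cams.camera_params(n);q=p["mtx"]@(p["R"]@X+p["t"]);return q[:2]/q[2]
E
python3 - <<'E'
from h import *
from scipy.optimize import least_squares
H={"top":[(237,124),(284,162),(202,252),(155,208)],"scene":[(306,306),(234,268),(313,172),(376,203)]}
N=np.array([(170,89),(170,-56),(-105,-56),(-105,89)])/1000
W=[]
for n in H:
    im=cv2.imread(f"pics/{n}0.png");hsv=cv2.cvtColor(im,cv2.COLOR_BGR2HSV)
    m=(hsv[...,1]<75).astype(np.uint8)*255
    m=cv2.morphologyEx(m,cv2.MORPH_OPEN,np.ones((3,3)))
    cs,_=cv2.findContours(m,cv2.RETR_EXTERNAL,cv2.CHAIN_APPROX_NONE)
    c=max([c for c in cs if cv2.pointPolygonTest(c,tuple(map(float,np.mean(H[n],0))),True)>-40],key=cv2.contourArea)[:,0].astype(float)
    L=[]
    for i in range(4):
        a,b=np.array(H[n][i],float),np.array(H[n][(i+1)%4],float);d=(b-a)/np.linalg.norm(b-a);nn=np.array([-d[1],d[0]])
        s=(c-a)@d;l=np.linalg.norm(b-a);k=c[(abs((c-a)@nn)<3.5)&(s>5)&(s<l-5)]
        v=cv2.fitLine(k.astype(np.float32),cv2.DIST_HUBER,0,.01,.01).ravel();L.append(np.cross([v[2],v[3],1],[v[2]+v[0]*50,v[3]+v[1]*50,1]));print(n,i,len(k))
    P=[]
    for i in range(4):
        q=np.cross(L[i-1],L[i]);P.append(q[:2]/q[2])
    w=np.array([ray(n,p,.012) for p in P]);W.append(w);print(n,np.round(P,1).tolist(),np.round(w,4).tolist(),[round(float(np.linalg.norm(w[i]-w[i-1])),4) for i in range(4)])
def fit(ws):
    f=lambda q:np.concatenate([((np.c_[np.cos(q[2])*N[:,0]-np.sin(q[2])*N[:,1],np.sin(q[2])*N[:,0]+np.cos(q[2])*N[:,1]]+q[:2])-w[:,:2]).ravel() for w in ws])
    r=least_squares(f,[.5,0,-.7],loss='soft_l1',f_scale=.002);print(np.round(r.x,4),np.round(r.fun*1000,1).tolist());return r.x
fit(W[:1]);fit(W[1:]);q=fit(W);np.save("nest.npy",q)
def w(x,y,z):c,s=np.cos(q[2]),np.sin(q[2]);return np.array([q[0]+c*x-s*y,q[1]+s*x+c*y,z])
pts={"knob":(-.07,.048,.082),"pushTopL":(-.1165,.022,.075),"pushTopR":(-.1165,-.022,.075),"axis":(0,.048,.05),"pushface":(-.1165,0,.055),"fwdknob":(.07,.048,.066)}
for n in H:
    im=cv2.imread(f"pics/{n}0.png")
    for k,v in pts.items():
        u=proj(n,w(*v));print(n,k,np.round(u,1),np.round(w(*v),3));cv2.circle(im,tuple(int(round(a*16)) for a in u),24,(0,0,255),1,cv2.LINE_AA,4)
    x,y=(130,100) if n=="top" else (220,130);cv2.imwrite(f"pics/{n}1.png",cv2.resize(im[y:y+190,x:x+190],None,fx=3,fy=3,interpolation=cv2.INTER_CUBIC))
cv2.imwrite("pics/both1.png",np.hstack([cv2.resize(cv2.imread(f"pics/{n}1.png"),(400,400)) for n in H]))
E
```

```text
top 0 38
top 1 83
top 2 23
top 3 81
top [[236.0, 122.1], [283.3, 161.8], [201.6, 253.4], [152.9, 209.7]] [[0.7546, 0.0748, 0.012], [0.6616, -0.0364, 0.012], [0.4507, 0.1392, 0.012], [0.5436, 0.2508, 0.012]] [0.2748, 0.145, 0.2745, 0.1452]Traceback (most recent call last):
  File "<stdin>", line 16, in <module>
cv2.error: OpenCV(4.12.0) /io/opencv/modules/imgproc/src/linefit.cpp:50: error: (-215:Assertion failed) count > 0 in function 'fitLine2D_wods'
```

```bash
python3 - <<'E'
from h import *
from scipy.optimize import least_squares
H={"top":[(237,124),(284,162),(202,252),(155,208)],"scene":[(306,306),(234,268),(313,172),(376,203)]}
N=np.array([(170,89),(170,-56),(-105,-56),(-105,89)])/1000
W=np.array([[0.7546, 0.0748],[0.6616, -0.0364],[0.4507, 0.1392],[0.5436, 0.2508]])
f=lambda q:((np.c_[np.cos(q[2])*N[:,0]-np.sin(q[2])*N[:,1],np.sin(q[2])*N[:,0]+np.cos(q[2])*N[:,1]]+q[:2])-W).ravel()
r=least_squares(f,[.5,0,-.7]);q=r.x;print(q,np.round(r.fun*1000,1));np.save("nest.npy",q)
print([np.round(ray("scene",p,.012),4).tolist() for p in H["scene"]])
def w(x,y,z):c,s=np.cos(q[2]),np.sin(q[2]);return np.array([q[0]+c*x-s*y,q[1]+s*x+c*y,z])
pts={"knob":(-.07,.048,.082),"pushTopL":(-.1165,.022,.075),"pushTopR":(-.1165,-.022,.075),"axis":(0,.048,.05),"pushface":(-.1165,0,.055),"fwdknob":(.07,.048,.066),"c1":(.17,.089,.012),"c2":(.17,-.056,.012),"c3":(-.105,-.056,.012),"c4":(-.105,.089,.012)}
o=[]
for n in H:
    x,y=(130,100) if n=="top" else (220,130)
    im=cv2.resize(cv2.imread(f"pics/{n}0.png")[y:y+190,x:x+190],(400,400),interpolation=cv2.INTER_CUBIC)
    for k,v in pts.items():
        u=proj(n,w(*v));print(n,k,np.round(u,1),np.round(w(*v),3));cv2.circle(im,tuple(int(a*400/190) for a in u-[x,y]),2,(0,0,255),-1)
    o.append(im)
cv2.imwrite("pics/both1.png",np.hstack(o))
E
```

```text
[ 0.56709601  0.11523577 -0.69489111] [ 0.1 -0.1  0.2 -0.2 -0.1  0.3 -0.2  0. ]
[[0.7447, 0.0764, 0.012], [0.6625, -0.0298, 0.012], [0.4624, 0.1441, 0.012], [0.5531, 0.2456, 0.012]]
top knob [171.  204.5] [0.544 0.197 0.082]
top pushTopL [165.  230.6] [0.492 0.207 0.075]
top pushTopR [181.  245.1] [0.464 0.173 0.075]
top axis [196.8 182.9] [0.598 0.152 0.05 ]
top pushface [175.  238.7] [0.478 0.19  0.055]
top fwdknob [218.3 157.1] [0.652 0.107 0.066]
top c1 [236.  122.1] [0.755 0.075 0.012]
top c2 [283.4 161.7] [ 0.662 -0.037  0.012]
top c3 [201.5 253.4] [0.451 0.139 0.012]
top c4 [152.9 209.8] [0.543 0.251 0.012]
scene knob [355.8 176.2] [0.544 0.197 0.082]
scene pushTopL [353.1 157.4] [0.492 0.207 0.075]
scene pushTopR [331.7 148.1] [0.464 0.173 0.075]
scene axis [335.2 213.7] [0.598 0.152 0.05 ]
scene pushface [340.7 160.3] [0.478 0.19  0.055]
scene fwdknob [317.  236.2] [0.652 0.107 0.066]
scene c1 [306.1 311.9] [0.755 0.075 0.012]
scene c2 [229.9 268. ] [ 0.662 -0.037  0.012]
scene c3 [309.5 167.8] [0.451 0.139 0.012]
scene c4 [377.2 198.8] [0.543 0.251 0.012]
```

View pics/both1.png

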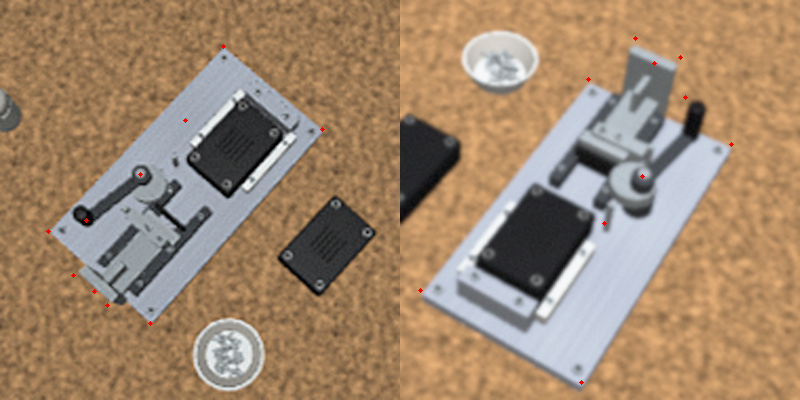

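The top-view fit gives a 275 × 145 mm plate, so its size is consistent. The scene view is offset by about 2–3 px (the knob marker sits left of the knob). I'll fit the scene edges properly and triangulate the knob and axis.

```bash
python3 - <<'E'
from h import *
q=np.load("nest.npy")
H={"top":[(237,124),(284,162),(202,252),(155,208)],"scene":[(306,308),(233,268),(312,170),(376,201)]}
for n in H:
    im=cv2.imread(f"pics/{n}0.png").astype(float)
    d=im[...,0]-im[...,2]   # blue minus red: plate >0, cork <0
    L=[]
    for i in range(4):
        a,b=np.array(H[n][i],float),np.array(H[n][(i+1)%4],float);e=(b-a)/np.linalg.norm(b-a);nn=np.array([-e[1],e[0]])
        if nn@(np.mean(H[n],0)-a)<0:nn=-nn
        l=np.linalg.norm(b-a);s=np.linspace(.12,.88,60)*l;o=np.linspace(-8,8,65)
        P=a+s[:,None,None]*e+o[None,:,None]*nn
        v=cv2.remap(d.astype(np.float32),P[...,0].astype(np.float32),P[...,1].astype(np.float32),cv2.INTER_LINEAR)
        g=np.gradient(cv2.GaussianBlur(v,(5,1),0),axis=1);k=g.argmax(1)
        pts=P[np.arange(60),k];off=o[k];ok=abs(off-np.median(off))<2;L.append(0)
        f=cv2.fitLine(pts[ok].astype(np.float32),cv2.DIST_HUBER,0,.01,.01).ravel()
        L[-1]=np.cross([f[2],f[3],1],[f[2]+f[0]*50,f[3]+f[1]*50,1]);print(n,i,ok.sum(),round(float(np.median(off)),2))
    P=[(lambda c:c[:2]/c[2])(np.cross(L[i-1],L[i])) for i in range(4)]
    w=np.array([ray(n,p,.012) for p in P]);print(np.round(P,1).tolist(),np.round(w[:,:2],4).tolist(),[round(float(np.linalg.norm(w[i]-w[i-1])),4) for i in range(4)],w.mean(0).round(4))
    hsv=cv2.cvtColor(im.astype(np.uint8),cv2.COLOR_BGR2HSV)
    m=(hsv[...,2]<60).astype(np.uint8);_,_,st,ce=cv2.connectedComponentsWithStats(m)
    for s,c in zip(st,ce):
        if 20<s[4]<3000 and 100<c[0]<460 and 100<c[1]<300:print(n,"dark",s.tolist(),c.round(1))
E
```

```text
top 0 60 -0.5
top 1 60 -0.25
top 2 6 -4.88
top 3 60 -1.5
[[235.9, 121.8], [283.6, 161.9], [205.1, 249.9], [134.9, 228.6]] [[0.7554, 0.0749], [0.6615, -0.0371], [0.4584, 0.1319], [0.501, 0.2867]] [0.331, 0.1461, 0.2642, 0.1606] [0.5941 0.1141 0.012 ]
top dark [115, 139, 10, 9, 69] [119.6 142.8]
top dark [219, 148, 45, 46, 1022] [241.3 169.9]
top dark [202, 188, 17, 22, 70] [210.  200.1]
top dark [262, 196, 46, 44, 914] [285.2 215.7]
top dark [165, 198, 12, 9, 63] [169.7 202.2]
top dark [194, 224, 15, 16, 24] [201.1 232. ]
scene 0 60 -6.25
scene 1 60 -2.5
scene 2 36 -1.25
scene 3 60 -2.25
[[305.3, 315.8], [227.9, 271.1], [309.6, 168.3], [377.8, 200.0]] [[0.761, 0.0722], [0.6673, -0.0405], [0.4519, 0.1394], [0.5464, 0.2511]] [0.2794, 0.1466, 0.2806, 0.1464] [0.6066 0.1055 0.012 ]
scene dark [355, 179, 9, 17, 106] [359.2 186.8]
scene dark [195, 187, 53, 49, 1421] [221.6 210. ]
scene dark [303, 200, 19, 13, 120] [311.3 205.9]
scene dark [257, 221, 54, 52, 1507] [284.5 245. ]
scene dark [440, 222, 11, 12, 100] [445.  227.1]
scene dark [328, 229, 10, 3, 21] [333.2 230.1]
```

```bash
python3 - <<'E'
from h import *
q=np.load("nest.npy");c,s=np.cos(q[2]),np.sin(q[2])
def nest(X):d=X[:2]-q[:2];return np.round([1000*(c*d[0]+s*d[1]),1000*(-s*d[0]+c*d[1])],1)
print("knob top",[nest(ray("top",(169.7,202.2),z)) for z in(.065,.078)],"scene",[nest(ray("scene",(359.2,186.8),z)) for z in(.055,.065)])
print("housing top",nest(ray("top",(241.3,169.9),.040)),"scene",nest(ray("scene",(284.5,245),.04)))
E
```

```text
knob top [array([-68.3,  58. ]), array([-68.2,  54.3])] scene [array([-74.9,  57.5]), array([-65.9,  59.7])]
housing top [86.4 -2.2] scene [97.7  4.9]
```

Edges from both views agree to within about 3 mm. The knob is at nest (-68, 57), which puts the lever at about 0.13 rad, and that fits its 70 mm radius. I'll shut the gripper, turn the tool so that tool x = nest y and tool y = nest x, and approach high.

```bash
cat > st.py <<'E'
from h import *
from scipy.spatial.transform import Rotation as Ro
q=np.load("nest.npy");c,s=np.cos(q[2]),np.sin(q[2])
o=arm.get_obs();X=np.array(o["position"]);d=X[:2]-q[:2]
R=Ro.from_quat(np.roll(o["tcp_rot"],-1));N=Ro.from_matrix(np.array([[-s,c,0],[c,s,0],[0,0,-1]]).T)
f=o["force"]
print("t",o["time"],"nest xy,tipz mm",np.round([1e3*(c*d[0]+s*d[1]),1e3*(-s*d[0]+c*d[1]),1e3*X[2]-73],1),"rot err tool",np.round((R.inv()*N).as_rotvec(),3),"F nest",np.round([c*f[0]+s*f[1],-s*f[0]+c*f[1],f[2]],1))
E
python3 nudge.py '[[0,0,0,0,0,0,-0.138],[0,0,0,0,0,0,-0.138],[0,0,0,0,0,0,-0.138],[0,0.042,-0.0165,0,0,0,0],[0,0.042,-0.0165,0,0,0,0],[0,0.042,-0.0165,0,0,0,0],[0,0.042,-0.0165,0,0,0,0],[0,0.042,-0.0165,0,0,0,0],[0,0.042,-0.0165,0,0,0,0],[0,0.042,-0.0165,0,0,0,0]]' 20; python3 st.py
```

```text
time: 1.1
position: [0.3892, -0.2802, 0.3037]
tcp_rot: [-0.0, 0.906, 0.424, -0.0]
force: [1.7, 0.1, 0.4]
gripper_width: 0.001
grip_force: 0.0
t 1.1 nest xy,tipz mm [ 116.6 -417.6  230.7] rot err tool [-0.  0. -0.] F nest [1.3 1.2 0.4]
```

```bash
python3 nudge.py '[[0,0.0445,-0.0185,0,0,0,0],[0,0.0445,-0.0185,0,0,0,0],[0,0.0445,-0.0185,0,0,0,0],[0,0.0445,-0.0185,0,0,0,0],[0,0.0445,-0.0185,0,0,0,0],[0,0.0445,-0.0185,0,0,0,0],[0,0.0445,-0.0185,0,0,0,0],[0,0.0445,-0.0185,0,0,0,0],[0,0.0445,-0.0185,0,0,0,0],[0,0.0445,-0.0185,0,0,0,0]]';python3 nudge.py '[[0,0,0,0.03,0,0,0],[0,0,0,0.03,0,0,0],[0,0,0,0.03,0,0,0],[0,0,0,0.02,0,0,0],[0,0,0,0,0,0,0]]'; python3 st.py
python3 - <<'E'
from h import *
o=[]
for n in("top","scene"):
    x,y=(130,100) if n=="top" else (220,90)
    o.append(cv2.resize(cams.capture(n)[y:y+190,x:x+190,::-1],(400,400),interpolation=cv2.INTER_CUBIC))
cv2.imwrite("pics/a.png",np.hstack(o))
E
```

```text
time: 2.1
position: [0.5323, 0.1798, 0.3038]
tcp_rot: [0.0, 0.906, 0.424, -0.0]
force: [0.1, -1.2, -0.5]
gripper_width: 0.002
grip_force: 0.0
time: 2.6
position: [0.5304, 0.1773, 0.1909]
tcp_rot: [-0.001, 0.906, 0.424, -0.003]
force: [-0.4, -0.9, -0.1]
gripper_width: -0.002
grip_force: 0.0
t 2.6 nest xy,tipz mm [-67.9  24.2 117.9] rot err tool [-0.003  0.004  0.   ] F nest [ 0.3 -1.  -0.1]
```

View pics/a.png

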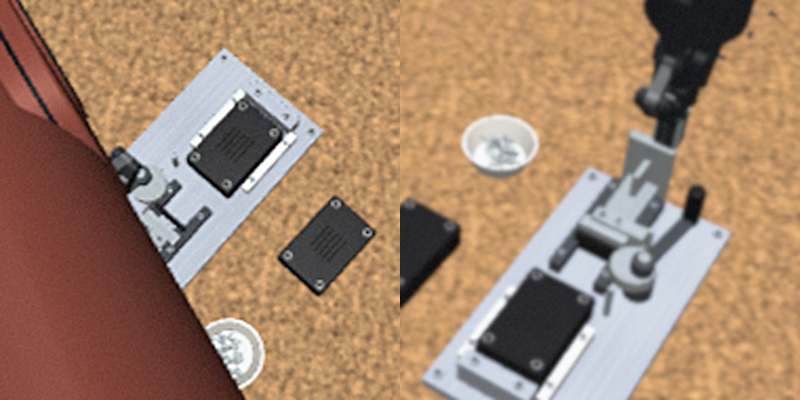

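The scene view shows the tip at about (670,150) in the crop, above and between the push plate and the knob (695,205), as planned. I'll descend beside the knob and check the joint-7 margin, because I'd like to turn the tool along with the lever.

```bash
python3 nudge.py '[[0,0,0,0.02,0,0,0],[0,0,0,0.02,0,0,0],[0,0,0,0.018,0,0,0],[0,0,0,0,0,0,0]]'; python3 st.py; python3 -c "
from rig import arm, cams, ticket;print(arm.get_obs()['joint_pos'])"
```

```text
time: 3.1
position: [0.5317, 0.1778, 0.1354]
tcp_rot: [-0.0, 0.906, 0.424, -0.001]
force: [-0.6, -0.4, 1.0]
gripper_width: -0.005
grip_force: 0.0
t 3.1 nest xy,tipz mm [-67.2  25.4  62.4] rot err tool [-0.001  0.001 -0.   ] F nest [-0.2 -0.7  1. ]
[ 0.16443033  0.38704916 -0.67277372  1.84063857  0.28082402  1.01193253
 -1.31859391]
```

```bash
python3 nudge.py '[[0,0.0036,-0.0028,0.004,0,0,0],[0,0.0071,-0.0016,0,0,0,0.1],[0,0.0071,-0.0016,0,0,0,0.1],[0,0.0071,-0.0016,0,0,0,0.1],[0,0.0071,-0.0016,0,0,0,0.1]]'; python3 st.py; python3 -c "
from rig import arm, cams, ticket;print(arm.get_obs()['joint_pos'])"
```

```text
time: 3.6
position: [0.5498, 0.2067, 0.1335]
tcp_rot: [0.0, 0.972, 0.234, 0.001]
force: [-2.4, -2.5, 0.0]
gripper_width: 0.001
grip_force: 0.8
t 3.6 nest xy,tipz mm [-71.9  59.2  60.5] rot err tool [ 0.001 -0.001 -0.404] F nest [-0.3 -3.5  0. ]
[ 0.04884153  0.42059571 -0.59051904  1.7818399   0.27101921  1.01936133
 -1.74376945]
```

```bash
python3 nudge.py '[[0,0.0071,-0.0016,0,0,0,0.1],[0,0.0071,-0.0016,0,0,0,0.1],[0,0.0071,-0.0016,0,0,0,0.1],[0,0.0071,-0.0016,0,0,0,0.1],[0,0.0071,-0.0016,0,0,0,0.1],[0,0.0071,-0.0016,0,0,0,0.1],[0,0.0071,-0.0016,0,0,0,0.1],[0,0,0,0,0,0,0]]'; python3 st.py; python3 -c "
from rig import arm, cams, ticket;print(arm.get_obs()['joint_pos'])"
```

```text
time: 4.4
position: [0.5963, 0.2263, 0.1335]
tcp_rot: [-0.001, 0.994, -0.113, 0.001]
force: [-0.0, 0.3, -0.3]
gripper_width: 0.001
grip_force: 0.0
t 4.4 nest xy,tipz mm [-48.7 104.   60.5] rot err tool [-0.    -0.003 -1.102] F nest [-0.2  0.2 -0.3]
[-0.09164591  0.48342543 -0.43874488  1.65981412  0.23004801  1.04725455
 -2.3981675 ]
```

```bash
python3 nudge.py '[[0,-0.014,0,0,0,0,0],[0,0,0,0,0,0,-0.15],[0,0,0,0,0,0,-0.15],[0,0,0,0,0,0,-0.15],[0,0,0,0,0,0,-0.15],[0,0,0,0,0,0,-0.15],[0,0,0,0,0,0,-0.15],[0,0,0,0,0,0,-0.15],[0,0,0,0,0,0,-0.15],[0,0,0,0,0,0,-0.15]]';python3 nudge.py '[[0,0,0,0,0,0,-0.15],[0,0,0,0,0,0,-0.15],[0,0,0,0,0,0,-0.15],[0,0,0,0,0,0,-0.15],[0,0,0,0,0,0,-0.15],[0,0,0,0,0,0,-0.15],[0,0,0,0,0,0,-0.15],[0,0,0,0,0,0,-0.15],[0,0,0,0,0,0,-0.15],[0,0,0,0,0,0,-0.15]]'; python3 nudge.py '[[0,0,0,0,0,0,-0.14],[0,0,0,0,0,0,0]]'; python3 st.py; python3 -c "
from h import *
q=np.load('nest.npy');c,s=np.cos(q[2]),np.sin(q[2]);d=ray('top',(133,160),0)[:2]-q[:2];print('bottle',c*d[0]+s*d[1],-s*d[0]+c*d[1])
print(arm.get_obs()['joint_pos'])"
```

```text
time: 5.4
position: [0.5818, 0.229, 0.1332]
tcp_rot: [0.0, 0.843, 0.538, 0.001]
force: [0.7, -0.9, -0.9]
gripper_width: -0.001
grip_force: 0.0
time: 6.4
position: [0.5819, 0.2288, 0.1332]
tcp_rot: [0.001, 0.251, 0.968, 0.0]
force: [-0.9, -1.1, -1.0]
gripper_width: -0.001
grip_force: 0.0
time: 6.6
position: [0.5819, 0.2287, 0.1329]
tcp_rot: [0.0, 0.185, 0.983, 0.0]
force: [-1.2, 0.6, 0.3]
gripper_width: 0.0
grip_force: 0.0
t 6.6 nest xy,tipz mm [-61.3  96.6  59.9] rot err tool [ 0.002 -0.     1.894] F nest [-1.3 -0.3  0.3]
bottle -0.052483428833783125 0.20749581556327867
[ 0.31155335  0.65962451 -1.03071382  1.67195187  0.6090022   1.16529355
  0.32149674]
```

```bash
python3 nudge.py '[[0,0,0,0,0,0,-0.14],[0,-0.013,0,0,0,0,0],[0,-0.0071,0.0016,0,0,0,0.1],[0,-0.0071,0.0016,0,0,0,0.1],[0,-0.0071,0.0016,0,0,0,0.1],[0,-0.0071,0.0016,0,0,0,0.1],[0,-0.0071,0.0016,0,0,0,0.1],[0,-0.0071,0.0016,0,0,0,0.1],[0,-0.0071,0.0016,0,0,0,0.1]]'; python3 st.py; python3 -c "
from rig import arm, cams, ticket;print(arm.get_obs()['joint_pos'])"
```

```text
time: 7.5
position: [0.6425, 0.2105, 0.1324]
tcp_rot: [0.0, 0.455, 0.89, 0.001]
force: [-1.1, 1.5, -1.2]
gripper_width: -0.002
grip_force: 0.9
t 7.5 nest xy,tipz mm [ -3.  121.4  59.4] rot err tool [ 1.00e-03 -1.00e-03  1.32e+00] F nest [-1.8  0.5 -1.2]
[ 0.22922867  0.68605185 -0.87817611  1.5395099   0.55485331  1.17980971
 -0.12732321]
```

```bash
python3 nudge.py '[[0,-0.0071,0.0016,0,0,0,0.1],[0,-0.0071,0.0016,0,0,0,0.1],[0,-0.0071,0.0016,0,0,0,0.1],[0,-0.0071,0.0016,0,0,0,0.1],[0,-0.0071,0.0016,0,0,0,0.1],[0,-0.0071,0.0016,0,0,0,0.1],[0,-0.0071,0.0016,0,0,0,0.1],[0,-0.0071,0.0016,0,0,0,0.1],[0,-0.0071,0.0016,0,0,0,0.1],[0,-0.0071,0.0016,0,0,0,0.1]]'; python3 st.py;python3 nudge.py '[[0,-0.0071,0.0016,0,0,0,0.1],[0,-0.0071,0.0016,0,0,0,0.1],[0,-0.0071,0.0016,0,0,0,0.1],[0,0,0,0,0,0,0]]'; python3 st.py; python3 -c "
from rig import arm, cams, ticket;print(arm.get_obs()['joint_pos'])"
```

```text
time: 8.5
position: [0.6706, 0.146, 0.1327]
tcp_rot: [0.0, 0.827, 0.563, 0.001]
force: [1.6, 1.9, -0.9]
gripper_width: -0.002
grip_force: 1.0
t 8.5 nest xy,tipz mm [59.8 89.9 59.7] rot err tool [ 0.001 -0.002  0.32 ] F nest [ 0.   2.5 -0.9]
time: 8.9
position: [0.665, 0.1238, 0.1327]
tcp_rot: [0.001, 0.901, 0.434, 0.001]
force: [-0.3, -0.5, -0.7]
gripper_width: -0.0
grip_force: 0.0
t 8.9 nest xy,tipz mm [69.7 69.2 59.7] rot err tool [ 0.002 -0.001  0.022] F nest [ 0.1 -0.6 -0.7]
[ 0.19252549  0.59440127 -0.6125073   1.54812544  0.36791309  1.11481285
 -1.17480428]
```

```bash
python3 nudge.py '[[0,-0.003,0,0,0,0,0.02],[0,-0.003,0,0,0,0,0],[0,0,0,0,0,0,0]]'; python3 st.py; python3 nudge.py '[[0,0.02,0,0,0,0,0],[0,0.02,0,0,0,0,0],[0,0,0,-0.04,0,0,0],[0,0,0,-0.04,0,0,0],[0,0,0,0,0,0,0]]';python3 st.py
python3 - <<'E'
from h import *
o=[]
for n in("top","scene"):
    x,y=(130,100) if n=="top" else (220,130)
    o.append(cv2.resize(cams.capture(n)[y:y+190,x:x+190,::-1],(400,400),interpolation=cv2.INTER_CUBIC))
cv2.imwrite("pics/b.png",np.hstack(o))
E
```

```text
time: 9.2
position: [0.6623, 0.1225, 0.133]
tcp_rot: [-0.001, 0.903, 0.429, 0.004]
force: [10.3, 6.5, -6.1]
gripper_width: 0.0
grip_force: 6.2
t 9.2 nest xy,tipz mm [68.5 66.5 60. ] rot err tool [ 0.002 -0.007  0.011] F nest [ 3.8 11.6 -6.1]
time: 9.7
position: [0.6878, 0.1528, 0.2185]
tcp_rot: [0.001, 0.903, 0.429, 0.004]
force: [-0.5, -0.2, -0.0]
gripper_width: -0.002
grip_force: 0.0
t 9.7 nest xy,tipz mm [ 68.6 106.2 145.5] rot err tool [ 0.005 -0.007  0.01 ] F nest [-0.3 -0.5 -0. ]
```

View pics/b.png

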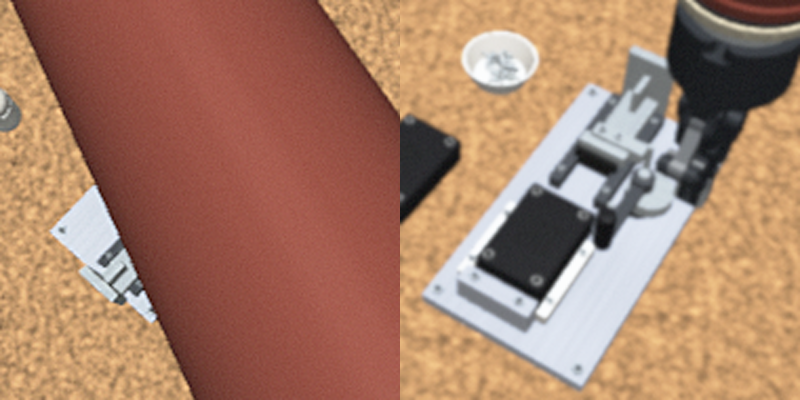

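The lever points forward against its stop (I felt 11.6 N). In the scene crop the knob is at (605,225), beyond the axis, and the slide is still drawn back. Now I'll go behind the push plate.

```bash
python3 nudge.py '[[0,-0.0212,-0.044,0,0,0,0.01],[0,-0.0212,-0.044,0,0,0,0],[0,-0.0212,-0.044,0,0,0,0],[0,-0.0212,-0.044,0,0,0,0],[0,-0.0212,-0.044,0,0,0,0],[0,0,0,0,0,0,0],[0,0,0,0.035,0,0,0],[0,0,0,0.035,0,0,0],[0,0,0,0.03,0,0,0],[0,0,0,0,0,0,0]]'; python3 st.py
```

```text
time: 10.8
position: [0.446, 0.2086, 0.1078]
tcp_rot: [-0.001, 0.906, 0.424, -0.004]
force: [-0.5, 0.2, -0.5]
gripper_width: -0.002
grip_force: 0.0
t 10.8 nest xy,tipz mm [-152.8   -5.9   34.8] rot err tool [-0.004  0.007 -0.   ] F nest [-0.5 -0.2 -0.5]
```

```bash
python3 nudge.py '[[0,0.006,0.01,-0.005,0,0,0],[0,0,0.01,0,0,0,0],[0,0,0.01,0,0,0,0],[0,0,0.01,0,0,0,0],[0,0,0.01,0,0,0,0],[0,0,0.01,0,0,0,0],[0,0,0.01,0,0,0,0]]'; python3 st.py
```

```text
time: 11.5
position: [0.5073, 0.1709, 0.1186]
tcp_rot: [-0.001, 0.906, 0.424, 0.001]
force: [-4.4, 6.2, 5.6]
gripper_width: -0.001
grip_force: 3.5
t 11.5 nest xy,tipz mm [-81.6   4.5  45.6] rot err tool [ 0.    -0.003  0.   ] F nest [-7.4  2.   5.6]
```

```bash
python3 nudge.py '[[0,0,0.008,0,0,0,0],[0,0,0.004,0,0,0,0],[0,0,0.003,0,0,0,0],[0,0,0,0,0,0,0]]'; python3 st.py; python3 nudge.py '[[0,0,0.003,0,0,0,0],[0,0,0,0,0,0,0]]'; python3 st.py
```

```text
time: 11.9
position: [0.5189, 0.1611, 0.1186]
tcp_rot: [-0.0, 0.906, 0.424, 0.001]
force: [-1.7, 4.7, 2.9]
gripper_width: 0.001
grip_force: 2.2
t 11.9 nest xy,tipz mm [-66.4   4.4  45.6] rot err tool [ 0.    -0.003 -0.   ] F nest [-4.3  2.6  2.9]
time: 12.1
position: [0.5207, 0.1595, 0.1185]
tcp_rot: [-0.001, 0.906, 0.424, 0.001]
force: [-4.0, 6.2, 4.1]
gripper_width: -0.0
grip_force: 3.3
t 12.1 nest xy,tipz mm [-64.    4.3  45.5] rot err tool [-0.    -0.003  0.   ] F nest [-7.   2.2  4.1]
```

```bash
for i in 1; do python3 nudge.py '[[0,0,0.002,0,0,0,0],[0,0,0,0,0,0,0]]'; done >/dev/null; python3 st.py; python3 nudge.py '[[0,0,0.002,0,0,0,0],[0,0,0,0,0,0,0]]'>/dev/null; python3 st.py; python3 nudge.py '[[0,0,0.002,0,0,0,0],[0,0,0,0,0,0,0]]'>/dev/null; python3 st.py
```

```text
t 12.3 nest xy,tipz mm [-62.7   4.4  45.5] rot err tool [-0.001 -0.002  0.001] F nest [-9.2  0.8  6.4]
t 12.5 nest xy,tipz mm [-62.4   4.4  45.5] rot err tool [-0.003 -0.001  0.002] F nest [-15.5  -0.7  10.5]
t 12.7 nest xy,tipz mm [-62.2   4.5  45.5] rot err tool [-0.005 -0.     0.003] F nest [-22.9  -2.9  15. ]
```

The slide is hard home: force climbs to 23 N with no further motion. Next I'll retreat, lift, and go to the inner side of the knob at nest (70, 20), with the tip at z 60, clear above the housing.

```bash
python3 nudge.py '[[0,0,-0.015,0,0,0,0],[0,0,-0.012,0,0,0,0],[0,0,0,-0.035,0,0,0],[0,0,0,-0.035,0,0,0],[0,0,0,-0.03,0,0,0],[0,0,0,0,0,0,0],[0,0.004,0.04,0,0,0,0],[0,0.004,0.04,0,0,0,0],[0,0.004,0.04,0,0,0,0],[0,0.002,0.034,0,0,0,0]]'>/dev/null; python3 nudge.py '[[0,0,0,0,0,0,0]]' >/dev/null; python3 st.py
python3 - <<'E'
from h import *
o=[]
for n in("top","scene"):
    x,y=(130,100) if n=="top" else (220,130)
    o.append(cv2.resize(cams.capture(n)[y:y+190,x:x+190,::-1],(400,400),interpolation=cv2.INTER_CUBIC))
cv2.imwrite("pics/c.png",np.hstack(o))
E
```

```text
t 13.8 nest xy,tipz mm [ 74.9  14.8 142.7] rot err tool [ 0.001  0.001 -0.007] F nest [ 0.5 -0.8 -0.2]
```

View pics/c.png

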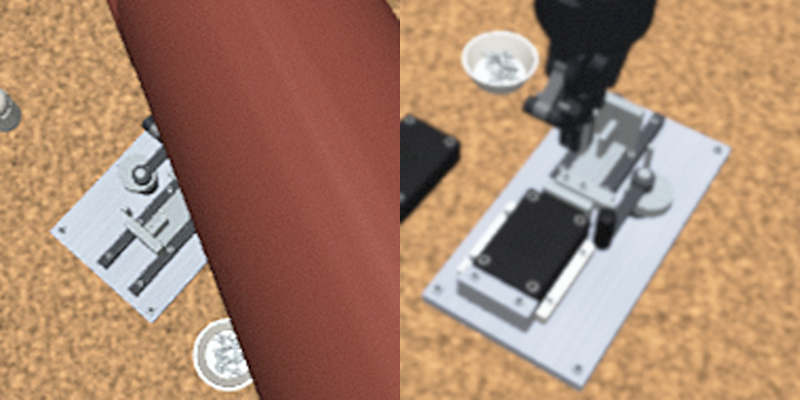

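The slide is forward, with the push plate now mid-nest, and the housing is against the stop block. The knob is still forward at (605,228). I'll descend and swing the lever back.

```bash
python3 nudge.py '[[0,0,-0.004,0.03,0,0,0],[0,0,0,0.03,0,0,0],[0,0,0,0.02,0,0,0],[0,0.006,0,0,0,0,0],[0,0.006,0,0,0,0,0],[0,0,0,0,0,0,0]]' >/dev/null; python3 st.py; python3 nudge.py '[[0,0.0071,0.0016,0,0,0,-0.1],[0,0.0071,0.0016,0,0,0,-0.1],[0,0.0071,0.0016,0,0,0,-0.1],[0,0.0071,0.0016,0,0,0,-0.1]]'>/dev/null; python3 st.py; python3 -c "
from rig import arm, cams, ticket;print(arm.get_obs()['joint_pos'])"
```

```text
t 14.5 nest xy,tipz mm [64.6 30.9 65.6] rot err tool [ 0.001 -0.002  0.001] F nest [ 0.7 -0.   0.1]
t 14.9 nest xy,tipz mm [67.5 58.3 65.4] rot err tool [ 0.001 -0.     0.404] F nest [-0.4 -2.4  0.8]
[ 0.26129901  0.59306306 -0.69373281  1.56773514  0.40737009  1.12856277
 -0.81580935]
```

```bash
python3 nudge.py '[[0,0.0071,0.0036,0,0,0,-0.1],[0,0.0071,0.0026,0,0,0,-0.1],[0,0.0071,0.0016,0,0,0,-0.1],[0,0.0071,0.0016,0,0,0,-0.1],[0,0.0071,0.0016,0,0,0,-0.1],[0,0.0071,0.0016,0,0,0,-0.1],[0,0.0071,0.0016,0,0,0,-0.1],[0,0.0071,0.0016,0,0,0,-0.1],[0,0.0071,0.0016,0,0,0,-0.1],[0,0.0071,0.0016,0,0,0,-0.1]]'>/dev/null; python3 st.py; python3 -c "
from rig import arm, cams, ticket;print(arm.get_obs()['joint_pos'])"
```

```text
t 15.9 nest xy,tipz mm [ 29.6 116.   65.5] rot err tool [2.000e-03 1.000e-03 1.403e+00] F nest [ 1.  -1.2  0.5]
[ 2.61966794e-01  7.05029231e-01 -8.81778043e-01  1.49829669e+00
  5.66792367e-01  1.20585240e+00  1.45131749e-03]
```

```bash
python3 nudge.py '[[0,0.0071,0.0016,0,0,0,-0.1],[0,0.0071,0.0016,0,0,0,-0.1],[0,0.0071,0.0016,0,0,0,-0.1],[0,0.0071,0.0016,0,0,0,-0.1],[0,0.0071,0.0016,0,0,0,-0.1],[0,0.0071,0.0016,0,0,0,-0.1],[0,0.0071,0.0016,0,0,0,-0.1],[0,0.0071,0.0016,0,0,0,-0.1],[0,0.0071,0.0016,0,0,0,-0.1],[0,0.0071,0.0016,0,0,0,-0.1]]'>/dev/null; python3 st.py; python3 -c "
from rig import arm, cams, ticket;print(arm.get_obs()['joint_pos'])"
```

```text
t 16.9 nest xy,tipz mm [-40.  112.2  65.6] rot err tool [3.000e-03 2.000e-03 2.403e+00] F nest [ 1.8  0.7 -0.2]
[ 0.33884836  0.73886491 -1.10037728  1.60414291  0.69164559  1.23295705
  0.8126554 ]
```

```bash
python3 nudge.py '[[0,0.0071,0.0008,0,0,0,-0.1],[0,0.0071,0.0008,0,0,0,-0.1],[0,0.0071,0.0016,0,0,0,-0.1],[0,0.0071,0.0016,0,0,0,-0.1]]'>/dev/null; python3 st.py; python3 -c "
from rig import arm, cams, ticket;print(arm.get_obs()['joint_pos'])"
```

```text
t 17.3 nest xy,tipz mm [-60.6  91.7  65.7] rot err tool [4.000e-03 1.000e-03 2.804e+00] F nest [-0.3  1.9 -0.5]
[ 0.40866418  0.74590181 -1.19662046  1.67567615  0.73269965  1.23851378
  1.15477437]
```

```bash
python3 nudge.py '[[0,0.007,0,0,0,0,0],[0,0.007,0,0,0,0,0],[0,0.006,0,0,0,0,0],[0,0,0,0,0,0,0]]'>/dev/null; python3 st.py;python3 nudge.py '[[0,0.004,0,0,0,0,0],[0,0,0,0,0,0,0]]'>/dev/null; python3 st.py;python3 nudge.py '[[0,0.003,0,0,0,0,0],[0,0,0,0,0,0,0]]'>/dev/null; python3 st.py; python3 -c "
from rig import arm, cams, ticket;print(arm.get_obs()['joint_pos'])"
```

```text
t 17.7 nest xy,tipz mm [-66.9  71.   64.2] rot err tool [-1.000e-03  2.000e-03  2.798e+00] F nest [-0.2  0.2 -0.7]
t 17.9 nest xy,tipz mm [-68.  68.  64.] rot err tool [1.000e-03 1.000e-03 2.799e+00] F nest [ 2.   2.1 -0.5]
t 18.1 nest xy,tipz mm [-68.2  67.2  64.4] rot err tool [8.000e-03 1.000e-03 2.799e+00] F nest [ 6.8 13.8 -7.6]
[ 0.46047553  0.70647273 -1.21515004  1.74204141  0.71019617  1.20521107
  1.15407786]
```

The lever has hit its stop: 14 N, well above the 3.6 N that wedging needs, at the expected place. I'll retreat and check.

```bash
python3 nudge.py '[[0,-0.015,0,0,0,0,0],[0,-0.015,0,0,0,0,0],[0,0,0,-0.04,0,0,0],[0,0,0,-0.04,0,0,0],[0,0,0,-0.04,0,0,0],[0,-0.04,0,0,0,0,0],[0,-0.04,0,0,0,0,0],[0,-0.04,0,0,0,0,0],[0,-0.04,0,0,0,0,0],[0,0,0,0,0,0,0]]'; python3 st.py
python3 - <<'E'
from h import *
o=[]
for n in("top","scene"):
    x,y=(120,100) if n=="top" else (220,130)
    o.append(cv2.resize(cams.capture(n)[y:y+190,x:x+190,::-1],(400,400),interpolation=cv2.INTER_CUBIC))
cv2.imwrite("pics/d.png",np.hstack(o))
E
```

```text
time: 19.1
position: [0.7204, 0.3094, 0.2544]
tcp_rot: [-0.001, -0.264, 0.964, 0.001]
force: [-1.1, 0.2, -0.3]
gripper_width: -0.001
grip_force: 0.0
t 19.1 nest xy,tipz mm [ -6.6 247.3 181.4] rot err tool [-2.000e-03 -4.000e-03  2.801e+00] F nest [-1.  -0.6 -0.3]
```

View pics/d.png

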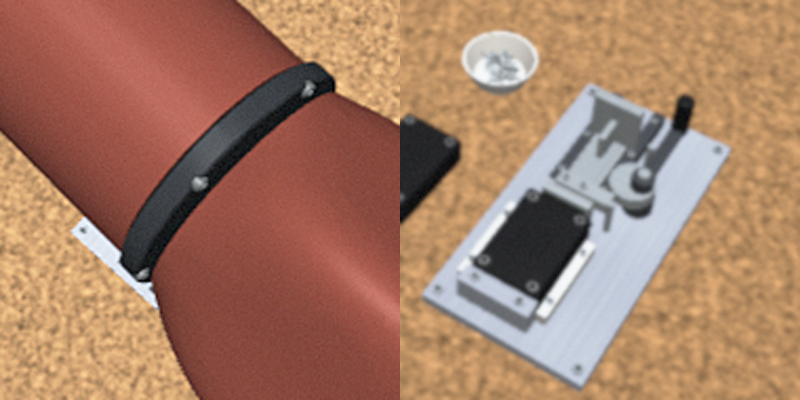

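In the scene view the knob is at crop (684,105), which matches the predicted locked position. The slide is forward with its lug past the disc, the housing is at the stop, and the arm is clear. I'll hand it in.

```bash
python3 -c "
from rig import arm, cams, ticket;print(ticket.close_job())"
```

```text
the job is handed in; nothing more can be done
None
```

The job is handed in, with no verdict returned: the slide is pushed home, the cam lever is swung back to its locked stop, and the housing looks to be against the end stop in the last picture.

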